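Show how the coffee is ground

ROBOT

A 6-joint arm with a two-finger parallel gripper is mounted at the origin on the work surface. World frame = base frame: x ahead of the robot, y to its left, z up, the work surface at z = 0. Lengths are in mm, angles in rad, forces in N, time in s.
With the tool pointing down it reaches from about 350 to 975 mm from the base axis. Payload 7.1 kg.
Tool frame: the origin (TCP) lies at the centre of the arm's flange, where the gripper is bolted on; the fingertips stand 182 mm ahead of it and the grasp point (between the pads) lies 163 mm ahead of it; z points along the fingers, y is the line along which they close (so a half turn about z gives the same grasp; the last joint's range is limited). The gripper opens to 88 mm and grips with 3 to 60 N. Pads are 20 mm wide; open, the fingers measure 115 mm over their backs; the gripper's body (75 mm by 178 mm) begins 61 mm behind the grasp point.
Start: joints at [1.124, 0.423, 1.63, -0, 1.089, -0.019], TCP at [259.262, 568.674, 404.675] pointing down, gripper open.
Joint ranges: [-3, 3], [-0.9, 2.11], [0.09, 2.58], [-1.31, 4.45], [0.11, 2.69], [-2.54, 2.54]. Speed limits (rad/s): [2.39, 2.39, 3.01, 3.14, 3.14, 3.14].

INTERFACE

Orientations are given as a rotation vector (axis times angle).
In Python, from workcell import readout, get_image, ctrl gives the robot as it stands.
- The arm moves only by the tool step_arm, never from a script. Its argument "targets" is a list that holds one entry, the list of rows, each a list of 7 numbers: the shift along the world's x, y, z as a fraction of full scale, then the turn, a rotation vector about the world's x, y, z as a fraction of full scale, then the opening, from 0 (shut) to 1 (fully open). In form: [[[dx, dy, dz, wx, wy, wz, claw], ...]]. A call has exactly 5 rows; each row shifts and turns the commanded pose from where the row before left it; what a row does not reach is not made up. Full scale, the value 1, is 0.05 m for a shift and 4 degrees for a turn. A row lasts 1/8 s, in which the tool goes at most 62.5 mm and 10.7 degrees, less where a joint would pass 70% of its speed; a pose out of reach is approached as far as the arm can. A call with a number of a shift or a turn outside -1 to 1 is refused whole. A call with a gripper value outside its range is refused whole. The fingers move at their own pace and stop on an object; the grip force is fixed at half the most. Time passes only in rows, so rows that do not move let the fingers close, or fill a call up. It gives the time, the measured TCP pose, the force, the opening and the grip force at its end, in the units of the state.
- readout.get_obs(): the state, without advancing time (a new reading comes with each control period).
- get_image(name): name is "side" or "top" or "wrist"; returns a dict with "pixels" (480x640x3 uint8, red, green, blue), "intrinsics" (3x3 intrinsics, pixels), "k1" (the pictures are not rectified: a ray, as slopes to the right and down, at radius r is drawn at 1 + k1 r^2 times it, then the intrinsics apply), "extrinsics" (4x4, takes a point from world to camera coordinates). Camera axes: x right, y down, z forward; pixel columns grow to the right and rows downward; lengths in mm; the calibration is good to about 2 mm. A picture is of the moment at which its call begins. There is no depth.
- ctrl.close_job(): hands the job in; it is judged then, once.
The state is a dict: "t": time; "qpos": joint angles; "qvel": joint speeds; "joint_torque": joint torques, N m; "ee_pos": TCP position; "orientation": TCP orientation; "ft_force": force on the tool from outside, world axes, zero at the start; "moment": the same for the moment, N m; "width": finger opening in mm; "grasp_force": force on a finger pad.
Only numpy, scipy, OpenCV 4.12 (cv2) and the standard library are available. Lean on these libraries where they do the work, as an engineer would, in place of code of your own. Each camera call takes 0.05 s, during which the arm holds its last target. There are 200 camera calls.

TASK

A new colleague in the pantry wants to know how to grind coffee: show them by pointing down with the fingertips, touching nothing, because the start key would run the grinder empty. Point at the knob of the green tin (the beans), then at the knob on the grinder's hopper lid, then at the grinder's round white start key, each time from close above, within a few centimetres, for two full seconds. Never point at the cream or the navy tin, and finish still pointing at the start key.

Things in the scene. Friction and masses are not known exactly. Their poses are not given: they have to be found in the camera images.
- green_knob (a point): Middle of the top of the knob on the green tin, 146 mm above the counter. The tin is a loose, closed, round steel storage tin, 92 mm wide and 131 mm tall to its flat lid; on the lid a pale wooden knob 22 mm wide and 15 mm tall. z points up.
- cream_knob (a point): The same point on the cream-coloured tin, of the same size; a bystander.
- navy_knob (a point): The same point on the dark blue tin, of the same size; a bystander.
- grinder: Black single-dose coffee grinder, fixed on the counter; origin on the counter under its middle, x towards its back, z up. 235 mm long (x), 105 mm wide (y), its flat top 235 mm above the counter; a round steel dial sticks out of the front to x = -141 mm. A clear hopper 94 mm wide with a black lid stands on the front part of the top (x = -60 mm), the start key lies on the rear part (x = 65 mm).
- hopper_knob (a point): Middle of the top of the wooden knob (24 mm wide, 14 mm tall) on the hopper's flat black lid, 303 mm above the counter, the highest point of the grinder. z points up.
- key_top (a point): Middle of the top of the white round start key, 28 mm wide, in a steel ring on top of the grinder's rear part, 244 mm above the counter. 125 mm behind the hopper knob. z points up.
- start_key (a joint): Travel of the start key, 0 when up, 0.004 m when fully pressed; a spring push key that starts to move at about 1.6 N.
- mug: Loose blue ceramic mug, 82 mm wide, 92 mm tall, handle at its +y side; origin under its middle. A bystander.
- kettle: Loose white gooseneck kettle standing on a round black heating base 18 mm tall; origin under the kettle's middle, z up. 136 mm wide at the foot, its spout reaches to x = -155 mm, its wooden handle to x = 136 mm; the knob's top is 193 mm above its origin (211 mm above the counter). A bystander.
Things that resemble listed ones, but are neither listed nor needed, are in the scene too. Leave any yellow look-alike of the part that bears green_knob alone.

How it is judged (in metres and radians):
On the way, in this order (a step that is already met when the one before it is completed fails the run):
1. the fingertips point at the green tin's knob from close above for 1.5 s (horizontal distance between the grasp point and green_knob below 0.035 m and z of the grasp point in the frame of green_knob between 0.012 and 0.085 m), for 1.5 s.
2. then at the knob of the grinder's hopper lid for 1.5 s (horizontal distance between the grasp point and hopper_knob below 0.035 m and z of the grasp point in the frame of hopper_knob between 0.012 and 0.085 m), for 1.5 s.
3. then at the grinder's start key for 1.5 s (horizontal distance between the grasp point and key_top below 0.035 m and z of the grasp point in the frame of key_top between 0.012 and 0.085 m), for 1.5 s.
At the end, for the whole second after the job is handed in: The grasp point is still above the start key (within 35 mm sideways, 12 to 85 mm above it), the key is up, and the tins, mug and kettle stand where they stood (within 6 mm) (all of step 3 and value of joint start_key below 0.0008 m and distance of each of green_knob, cream_knob, navy_knob, mug, kettle from where it was at the start of the episode below 0.006 m and linear speed of kettle below 0.02 m/s); the robot touches nothing.
It fails at once if the arm or the fingers touch something (contact force between any of the arm, the fingers and anything else above 0.3 N).
It fails at once if the start key is pressed (value of joint start_key above 0.001 m).
It fails at once if the robot points at the cream or the navy tin (grasp point within 25 mm sideways of its knob and less than 65 mm above it) ((horizontal distance between the grasp point and cream_knob below 0.025 m and z of the grasp point in the frame of cream_knob between -0.02 and 0.065 m) or (horizontal distance between the grasp point and navy_knob below 0.025 m and z of the grasp point in the frame of navy_knob between -0.02 and 0.065 m)).
It fails at once if a tin, the mug or the kettle is shifted or lifted (distance of any of green_knob, cream_knob, navy_knob, mug, kettle from where it was at the start of the episode above 0.01 m).
It also fails if it takes over 48 s, if anything falls off the work surface, if the arm or the gripper's body presses on something with over 40 N, if the wrist force passes 120 N, or if a joint passes its speed limit or range.

## Working session

There is one attempt and no reset: what is moved stays moved. The work goes in short steps, Python scripts to look and compute and a tool call to move; the robot and the scene stay as the last step left them, time stands still between calls to the robot, and variables do not carry over. Pictures are saved under pics/ and viewed, at most 10 in all, crops included, and the job is handed in when it is done.

Besides the shell and the picture viewer there is one more tool, called after "Request:" by a JSON object that holds its "fn" and its "kwargs". step_arm: Moves the arm, as the interface text tells. Shift numbers are shares of 0.05 m and turn numbers shares of 4 degrees, none past 1 either way. Its arguments: {"type":"object","properties":{"targets":{"type":"array"}},"required":["targets"]}

```bash
mkdir -p pics; cat > h.py <<'E'
import numpy as np, cv2, pickle
def grab(n):
    from workcell import get_image
    d=get_image(n); d={k:np.array(v) if k!='k1' else v for k,v in d.items()}
    pickle.dump(d,open(f'pics/{n}.pkl','wb')); return d
def load(n): return pickle.load(open(f'pics/{n}.pkl','rb'))
def ray(d,u,v):
    K,E=d['intrinsics'],d['extrinsics']
    s=cv2.undistortPoints(np.array([[[u,v]]],float),K,np.array([float(d['k1']),0,0,0]))[0,0]
    R,t=E[:3,:3],E[:3,3]; return -R.T@t, R.T@np.array([s[0],s[1],1])
def atz(d,u,v,z):
    c,r=ray(d,u,v); return c+r*(z-c[2])/r[2]
def proj(d,p):
    E=d['extrinsics']; p=np.atleast_2d(np.array(p,float))
    r,_=cv2.Rodrigues(E[:3,:3]); return cv2.projectPoints(p,r,E[:3,3],d['intrinsics'],np.array([float(d['k1']),0,0,0,0]))[0][:,0]
E
python3 - <<'E'
from h import *
for n in('top','side'):
    d=grab(n); cv2.imwrite(f'pics/{n}0.png',d['pixels'][:,:,::-1]); print(n,d['k1'],ray(d,320,240))
from workcell import readout
print(readout.get_obs())
E
```

```text
top -0.18696017182092597 (array([ 222.3740248 ,   -6.1033996 , 1573.69848193]), array([ 0.21101975, -0.00712405, -0.97749653]))
side -0.10192230283453363 (array([ 352.94711863, -887.60430805,  891.06773321]), array([ 0.11405918,  0.77817758, -0.6177071 ]))
{'t': 0.1, 'qpos': array([ 1.12404323e+00,  4.23758315e-01,  1.63059055e+00, -3.72187193e-05,
        1.08863439e+00, -1.89704304e-02]), 'qvel': array([ 0.00168265, -0.0016419 , -0.00215729,  0.00028186, -0.00082127,
        0.00148948]), 'joint_torque': array([-1.40705928e-03, -5.45602226e+01, -2.74323428e+01,  6.45416253e-02,
        1.86845526e-02,  9.20708203e-06]), 'ee_pos': array([259.13960844, 568.47118387, 403.99212998]), 'orientation': array([-6.66759522e-01, -3.06972587e+00,  2.13713944e-03]), 'ft_force': array([ 0.59206231, -0.18290115, -0.04801858]), 'moment': array([ 0.00873467, -0.01466369,  0.0038963 ]), 'grasp_force': 0.0, 'width': 87.68320677697075}
```

View pics/top0.png

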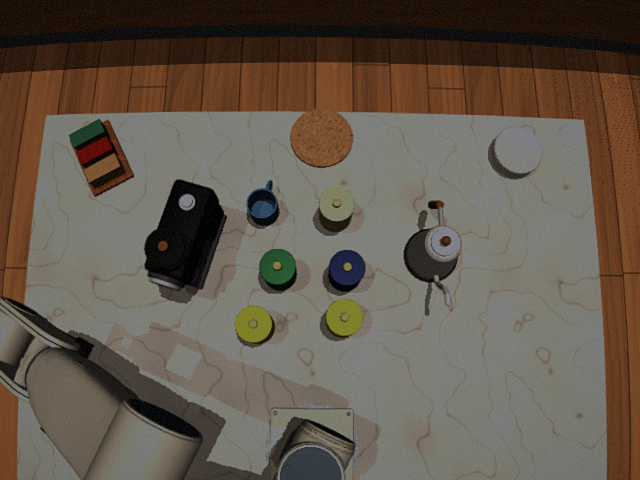

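View pics/side0.png

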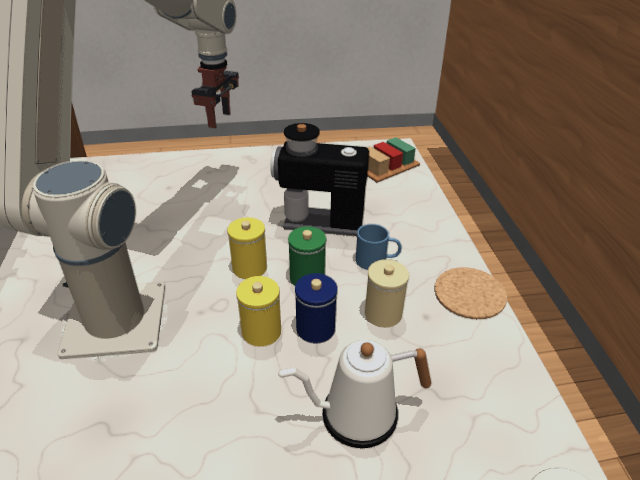

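Top view candidates for the green tin:
- green tin with a knob at (277,266)
- yellow look-alikes at (253,324) and (344,318)
- cream tin at (337,203)
- navy tin at (347,267)
- a green block at (87,133)

I choose (277,266). The hopper knob is at (163,246) and the white key at (187,202). In the side view the green knob is at (307,235), the hopper knob at (302,128) and the key at (349,152).

```bash
python3 - <<'E'
from h import *
t=load('top');s=load('side')
pts=dict(green=((277,266),(307,233),146),hop=((163,246),(302,126),303),key=((187,202),(349,151),244),cream=((337,203),(389,268),146),navy=((347,267),(316,283),146),y1=((253,324),(246,224),146),y2=((344,318),(258,285),146),kettle=((446,241),(367,346),211))
for n,(a,b,z) in pts.items(): print(n,atz(t,*a,z).round(),atz(s,*b,z).round())
p=t['pixels'][150:300,130:380]; cv2.imwrite('pics/crop.png',cv2.resize(p,None,fx=3.2,fy=3.2,interpolation=2)[:,:,::-1])
E
```

```text
green [464.  89. 146.] [464.  81. 146.]
hop [480. 336. 303.] [481. 326. 303.]
key [599. 301. 244.] [598. 288. 244.]
cream [627. -59. 146.] [626. -66. 146.]
navy [463. -84. 146.] [462. -93. 146.]
y1 [320. 145. 146.] [322. 135. 146.]
y2 [337. -76. 146.] [341. -83. 146.]
kettle [ 517. -319.  211.] [ 517. -328.  211.]
```

View pics/crop.png

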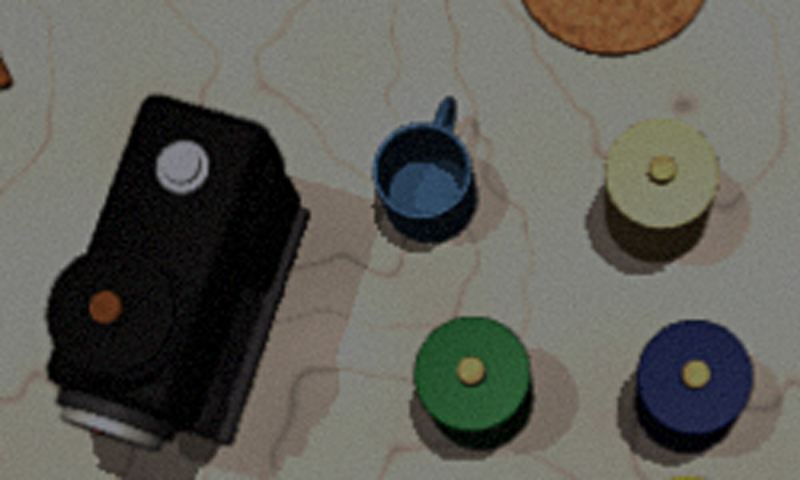

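The top and side views agree in x, but y differs by about 9 mm. Key to hopper measures 124 mm, against 125 mm given. I'll raise the arm, part-close the fingers (not fully, so the pads don't touch), and check with the tool in view over the green tin.

Request:
{"fn": "step_arm", "kwargs": {"targets": [[[0, 0, 0.8, 0, 0, 0, 0.3], [0, 0, 0.8, 0, 0, 0, 0.3], [0, 0, 0.8, 0, 0, 0, 0.3], [0, 0, 0.8, 0, 0, 0, 0.3], [0, 0, 0, 0, 0, 0, 0.3]]]}}

```text
t: 0.72
ee_pos: [259.4, 568.9, 568.1]
orientation: [0.667, 3.069, 0.009]
ft_force: [-0.2, -0.1, -0.7]
width: 41.3
grasp_force: 0.0
```

Request:
{"fn": "step_arm", "kwargs": {"targets": [[[0.41, -0.96, 0, 0, 0, 0, 0.3], [0.41, -0.96, 0, 0, 0, 0, 0.3], [0.41, -0.96, 0, 0, 0, 0, 0.3], [0.41, -0.96, 0, 0, 0, 0, 0.3], [0.41, -0.96, 0, 0, 0, 0, 0.3]]]}}

```text
t: 1.35
ee_pos: [361.9, 327.0, 563.2]
orientation: [-0.666, -3.069, 0.003]
ft_force: [-0.0, 0.2, 0.1]
width: 26.4
grasp_force: 0.0
```

Request:
{"fn": "step_arm", "kwargs": {"targets": [[[0.41, -0.96, 0, 0, 0, 0, 0.3], [0.41, -0.96, 0, 0, 0, 0, 0.3], [0.41, -0.96, 0, 0, 0, 0, 0.3], [0.41, -0.96, 0, 0, 0, 0, 0.3], [0.41, -0.96, 0, 0, 0, 0, 0.3]]]}}

```text
t: 1.98
ee_pos: [464.4, 86.9, 563.3]
orientation: [-0.667, -3.068, 0.001]
ft_force: [1.1, 0.8, 0.3]
width: 26.7
grasp_force: 0.0
```

Request:
{"fn": "step_arm", "kwargs": {"targets": [[[0, 0, 0, 0, 0, 0, 0.3], [0, 0, -0.6, 0, 0, 0, 0.3], [0, 0, -0.6, 0, 0, 0, 0.3], [0, 0, -0.4, 0, 0, 0, 0.3], [0, 0, 0, 0, 0, 0, 0.3]]]}}

```text
t: 2.6
ee_pos: [463.3, 89.3, 482.6]
orientation: [-0.665, -3.066, 0.002]
ft_force: [-0.4, -0.9, 0.2]
width: 26.2
grasp_force: 0.0
```

```bash
python3 - <<'E'
from h import *
from workcell import readout
o=readout.get_obs(); print(o['t'],o['ee_pos'],o['width'],o['orientation'])
s=grab('side'); w=grab('wrist'); p=o['ee_pos']
print('tip in side',proj(s,p-[0,0,182]), 'wrist',proj(w,p-[0,0,182]),[proj(w,q) for q in([464,89,146],[464,81,146])])
for z in(0,): print(ray(w,320,240))
im=np.vstack([s['pixels'][100:300,130:450],]); im=cv2.resize(im,(640,400),interpolation=2)
cv2.imwrite('pics/side1.png',im[:,:,::-1]); cv2.imwrite('pics/wr1.png',w['pixels'][:,:,::-1])
E
```

```text
2.6 [463.32027554  89.31604022 482.56529607] 26.20724754585621 [-6.64547498e-01 -3.06581812e+00  2.41896486e-03]
tip in side [[305.99019386 174.75089213]] wrist [[324.1029971 307.9136519]] [array([[324.70300619, 229.61825583]]), array([[316.6623042 , 233.14930604]])]
(array([387.11993394, 124.63111943, 464.7388486 ]), array([ 0.25273966, -0.1311033 , -0.95890993]))
```

View pics/side1.png

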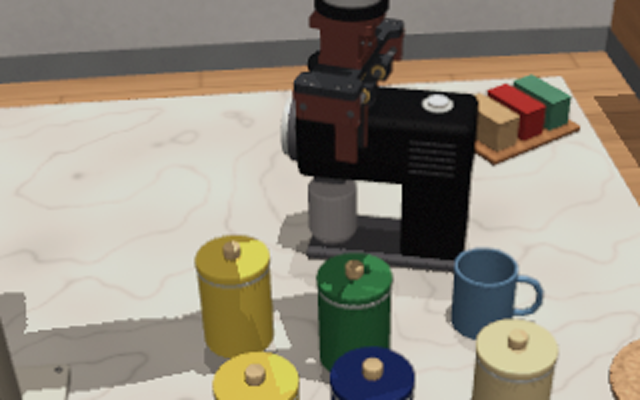

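View pics/wr1.png

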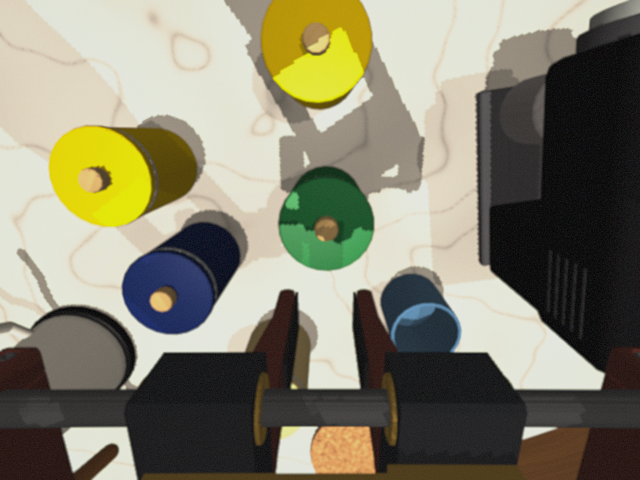

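The side crop shows the fingertips about 5 px below their predicted pixel, so the side calibration is what is off. In the wrist view the green knob is at (326,229). The top estimate predicts (325,230), so green is (464,89) and I'll trust the top values. Next I descend to 50 mm above the knob and hold.

Request:
{"fn": "step_arm", "kwargs": {"targets": [[[0, 0, -0.6, 0, 0, 0, 0.3], [0, 0, -0.6, 0, 0, 0, 0.3], [0, 0, -0.6, 0, 0, 0, 0.3], [0, 0, -0.4, 0, 0, 0, 0.3], [0, 0, -0.3, 0, 0, 0, 0.3]]]}}

```text
t: 3.32
ee_pos: [464.6, 89.0, 359.7]
orientation: [0.666, 3.069, 0.001]
ft_force: [0.2, -0.3, 0.9]
width: 26.4
grasp_force: 0.0
```

Request:
{"fn": "step_arm", "kwargs": {"targets": [[[0, 0, 0, 0, 0, 0, 0.3], [0, 0, 0, 0, 0, 0, 0.3], [0, 0, 0, 0, 0, 0, 0.3], [0, 0, 0, 0, 0, 0, 0.3], [0, 0, 0, 0, 0, 0, 0.3]]]}}

```text
t: 3.95
ee_pos: [464.3, 88.7, 359.9]
orientation: [0.667, 3.07, 0.0]
ft_force: [0.9, -0.7, -0.6]
width: 26.4
grasp_force: 0.0
```

Request:
{"fn": "step_arm", "kwargs": {"targets": [[[0, 0, 0, 0, 0, 0, 0.3], [0, 0, 0, 0, 0, 0, 0.3], [0, 0, 0, 0, 0, 0, 0.3], [0, 0, 0, 0, 0, 0, 0.3], [0, 0, 0, 0, 0, 0, 0.3]]]}}

```text
t: 4.58
ee_pos: [464.3, 88.7, 359.7]
orientation: [-0.667, -3.07, -0.0]
ft_force: [-0.2, -0.4, -0.6]
width: 26.4
grasp_force: 0.0
```

Request:
{"fn": "step_arm", "kwargs": {"targets": [[[0, 0, 0, 0, 0, 0, 0.3], [0, 0, 0, 0, 0, 0, 0.3], [0, 0, 0, 0, 0, 0, 0.3], [0, 0, 0, 0, 0, 0, 0.3], [0, 0, 0, 0, 0, 0, 0.3]]]}}

```text
t: 5.2
ee_pos: [464.3, 88.7, 359.7]
orientation: [0.667, 3.07, 0.0]
ft_force: [0.7, 0.9, 0.5]
width: 26.2
grasp_force: 0.0
```

Request:
{"fn": "step_arm", "kwargs": {"targets": [[[0, 0, 0, 0, 0, 0, 0.3], [0, 0, 0, 0, 0, 0, 0.3], [0, 0, 0, 0, 0, 0, 0.3], [0, 0, 0, 0, 0, 0, 0.3], [0, 0, 0, 0, 0, 0, 0.3]]]}}

```text
t: 5.82
ee_pos: [464.2, 88.7, 359.7]
orientation: [-0.667, -3.07, 0.0]
ft_force: [-0.1, 0.1, 0.3]
width: 26.2
grasp_force: 0.0
```

```bash
python3 - <<'E'
from h import *
from workcell import readout
o=readout.get_obs(); print(o['t'],o['ee_pos'],o['ft_force'])
w=grab('wrist'); cv2.imwrite('pics/wr2.png',w['pixels'][:,:,::-1]); print(proj(w,[464,89,146]))
E
```

```text
5.825 [464.24946929  88.67838236 359.65811846] [-0.12336023  0.12623394  0.32265539]
[[324.48912277 283.06556814]]
```

View pics/wr2.png

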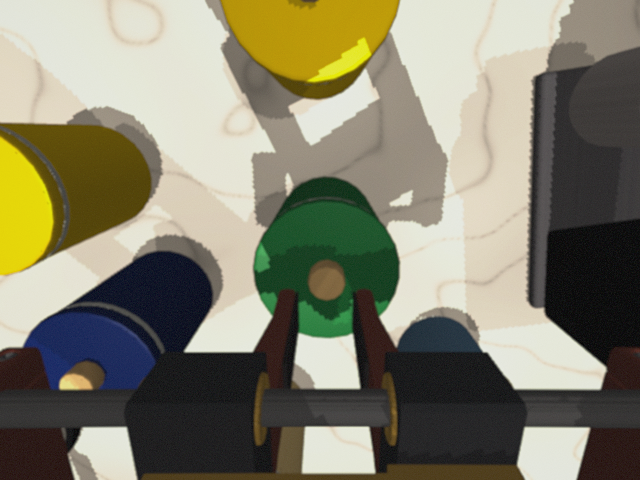

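The wrist view shows the green knob at (326,280), centred between the fingertips, and nothing is touched. The hold is done. Next I rise, cross to the hopper, look, and then lower.

Request:
{"fn": "step_arm", "kwargs": {"targets": [[[0, 0, 0.9, 0, 0, 0, 0.3], [0, 0, 1, 0, 0, 0, 0.3], [0, 0, 1, 0, 0, 0, 0.3], [0, 0, 1, 0, 0, 0, 0.3], [0, 0, 0.9, 0, 0, 0, 0.3]]]}}

```text
t: 6.5
ee_pos: [463.9, 88.6, 601.7]
orientation: [0.667, 3.069, 0.001]
ft_force: [-0.2, 0.5, -0.3]
width: 26.0
grasp_force: 0.0
```

Request:
{"fn": "step_arm", "kwargs": {"targets": [[[0.06, 0.98, 0, 0, 0, 0, 0.3], [0.06, 0.98, 0, 0, 0, 0, 0.3], [0.06, 0.98, 0, 0, 0, 0, 0.3], [0.06, 0.98, 0, 0, 0, 0, 0.3], [0.06, 0.98, 0, 0, 0, 0, 0.3]]]}}

```text
t: 7.12
ee_pos: [479.1, 335.3, 599.6]
orientation: [0.667, 3.07, -0.0]
ft_force: [1.0, -0.5, 0.4]
width: 26.4
grasp_force: 0.0
```

Request:
{"fn": "step_arm", "kwargs": {"targets": [[[0, 0, 0, 0, 0, 0, 0.3], [0, 0, 0, 0, 0, 0, 0.3], [0, 0, 0, 0, 0, 0, 0.3], [0, 0, 0, 0, 0, 0, 0.3], [0, 0, 0, 0, 0, 0, 0.3]]]}}

```text
t: 7.75
ee_pos: [479.3, 333.0, 600.0]
orientation: [0.668, 3.069, 0.0]
ft_force: [0.3, 0.9, -0.7]
width: 26.5
grasp_force: 0.0
```

```bash
python3 - <<'E'
from h import *
from workcell import readout
o=readout.get_obs(); print(o['t'],o['ee_pos'],o['ft_force'])
w=grab('wrist'); cv2.imwrite('pics/wr3.png',w['pixels'][:,:,::-1]); print(proj(w,[[480,336,303],[599,301,244]]))
E
```

```text
7.75 [479.33965596 333.00103432 599.9657796 ] [ 0.27729962  0.86462918 -0.68838409]
[[328.03758029 240.87455261]
 [343.98493052 336.53380485]]
```

View pics/wr3.png

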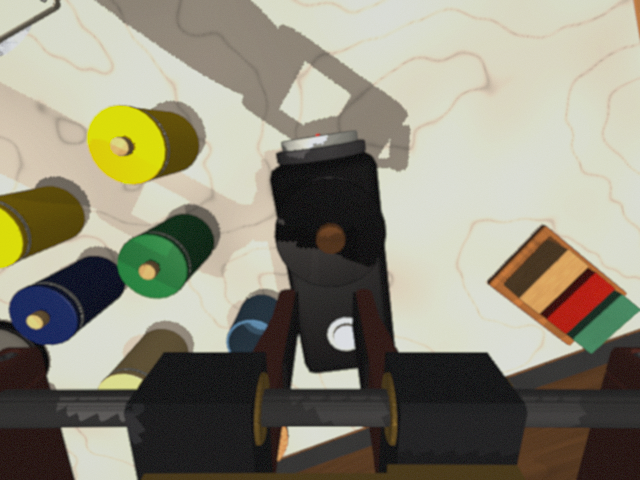

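In the wrist view the hopper knob is at (331,239), against a predicted (328,241). The key is at (344,334), against (344,337). Both are confirmed. I lower 80 mm and hold.

Request:
{"fn": "step_arm", "kwargs": {"targets": [[[0, 0.06, -0.4, 0, 0, 0, 0.3], [0, 0, -0.4, 0, 0, 0, 0.3], [0, 0, -0.4, 0, 0, 0, 0.3], [0, 0, -0.3, 0, 0, 0, 0.3], [0, 0, -0.1, 0, 0, 0, 0.3]]]}}

```text
t: 8.43
ee_pos: [479.2, 336.5, 518.8]
orientation: [-0.667, -3.069, 0.001]
ft_force: [0.2, 1.1, 0.8]
width: 26.5
grasp_force: 0.0
```

Request:
{"fn": "step_arm", "kwargs": {"targets": [[[0, 0, 0, 0, 0, 0, 0.3], [0, 0, 0, 0, 0, 0, 0.3], [0, 0, 0, 0, 0, 0, 0.3], [0, 0, 0, 0, 0, 0, 0.3], [0, 0, 0, 0, 0, 0, 0.3]]]}}

```text
t: 9.05
ee_pos: [479.3, 336.7, 519.8]
orientation: [0.667, 3.07, 0.0]
ft_force: [-0.3, -0.2, 0.1]
width: 26.5
grasp_force: 0.0
```

Request:
{"fn": "step_arm", "kwargs": {"targets": [[[0, 0, 0, 0, 0, 0, 0.3], [0, 0, 0, 0, 0, 0, 0.3], [0, 0, 0, 0, 0, 0, 0.3], [0, 0, 0, 0, 0, 0, 0.3], [0, 0, 0, 0, 0, 0, 0.3]]]}}

```text
t: 9.68
ee_pos: [479.3, 336.7, 519.7]
orientation: [0.667, 3.07, 0.0]
ft_force: [-0.3, -0.4, 0.4]
width: 26.1
grasp_force: 0.0
```

Request:
{"fn": "step_arm", "kwargs": {"targets": [[[0, 0, 0, 0, 0, 0, 0.3], [0, 0, 0, 0, 0, 0, 0.3], [0, 0, 0, 0, 0, 0, 0.3], [0, 0, 0, 0, 0, 0, 0.3], [0, 0, 0, 0, 0, 0, 0.3]]]}}

```text
t: 10.3
ee_pos: [479.3, 336.7, 519.7]
orientation: [0.667, 3.07, -0.0]
ft_force: [-0.3, -0.3, -0.7]
width: 26.5
grasp_force: 0.0
```

Request:
{"fn": "step_arm", "kwargs": {"targets": [[[0, 0, 0, 0, 0, 0, 0.3], [0, 0, 0, 0, 0, 0, 0.3], [0, 0, 0, 0, 0, 0, 0.3], [0, 0, 0, 0, 0, 0, 0.3], [0, 0, 0, 0, 0, 0, 0.3]]]}}

```text
t: 10.92
ee_pos: [479.3, 336.7, 519.7]
orientation: [0.667, 3.07, -0.0]
ft_force: [-0.5, -0.2, -0.3]
width: 26.3
grasp_force: 0.0
```

Request:
{"fn": "step_arm", "kwargs": {"targets": [[[0, 0, 0.8, 0, 0, 0, 0.3], [0.6, -0.18, 0, 0, 0, 0, 0.3], [0.6, -0.18, 0, 0, 0, 0, 0.3], [0.6, -0.18, 0, 0, 0, 0, 0.3], [0.6, -0.18, 0, 0, 0, 0, 0.3]]]}}

```text
t: 11.55
ee_pos: [600.2, 300.4, 559.7]
orientation: [-0.667, -3.07, -0.0]
ft_force: [0.4, 0.5, 0.4]
width: 26.3
grasp_force: 0.0
```

Request:
{"fn": "step_arm", "kwargs": {"targets": [[[0, 0, 0, 0, 0, 0, 0.3], [0, 0, -0.6, 0, 0, 0, 0.3], [0, 0, -0.6, 0, 0, 0, 0.3], [0, 0, -0.4, 0, 0, 0, 0.3], [0, 0, -0.3, 0, 0, 0, 0.3]]]}}

```text
t: 12.18
ee_pos: [598.8, 301.0, 463.9]
orientation: [-0.666, -3.07, 0.0]
ft_force: [-0.1, 0.6, -0.3]
width: 26.3
grasp_force: 0.0
```

Request:
{"fn": "step_arm", "kwargs": {"targets": [[[0, 0, 0, 0, 0, 0, 0.3], [0, 0, 0, 0, 0, 0, 0.3], [0, 0, 0, 0, 0, 0, 0.3], [0, 0, 0, 0, 0, 0, 0.3], [0, 0, 0, 0, 0, 0, 0.3]]]}}

```text
t: 12.8
ee_pos: [599.3, 300.7, 465.0]
orientation: [0.667, 3.07, 0.0]
ft_force: [-0.7, 0.3, -0.1]
width: 26.6
grasp_force: 0.0
```

Request:
{"fn": "step_arm", "kwargs": {"targets": [[[0, 0, 0, 0, 0, 0, 0.3], [0, 0, 0, 0, 0, 0, 0.3], [0, 0, 0, 0, 0, 0, 0.3], [0, 0, 0, 0, 0, 0, 0.3], [0, 0, 0, 0, 0, 0, 0.3]]]}}

```text
t: 13.42
ee_pos: [599.3, 300.7, 464.6]
orientation: [-0.667, -3.07, 0.0]
ft_force: [0.7, -0.1, 0.6]
width: 26.4
grasp_force: 0.0
```

Request:
{"fn": "step_arm", "kwargs": {"targets": [[[0, 0, 0, 0, 0, 0, 0.3], [0, 0, 0, 0, 0, 0, 0.3], [0, 0, 0, 0, 0, 0, 0.3], [0, 0, 0, 0, 0, 0, 0.3], [0, 0, 0, 0, 0, 0, 0.3]]]}}

```text
t: 14.05
ee_pos: [599.3, 300.7, 464.7]
orientation: [0.667, 3.07, -0.0]
ft_force: [0.5, 0.4, 0.1]
width: 26.6
grasp_force: 0.0
```

Request:
{"fn": "step_arm", "kwargs": {"targets": [[[0, 0, 0, 0, 0, 0, 0.3], [0, 0, 0, 0, 0, 0, 0.3], [0, 0, 0, 0, 0, 0, 0.3], [0, 0, 0, 0, 0, 0, 0.3], [0, 0, 0, 0, 0, 0, 0.3]]]}}

```text
t: 14.68
ee_pos: [599.3, 300.7, 464.7]
orientation: [-0.667, -3.07, 0.0]
ft_force: [0.6, -0.3, -0.5]
width: 26.3
grasp_force: 0.0
```

```bash
python3 - <<'E'
from h import *
from workcell import readout
o=readout.get_obs(); print(o['t'],o['ee_pos'],o['ft_force'])
w=grab('wrist'); cv2.imwrite('pics/wr4.png',w['pixels'][:,:,::-1]); print(proj(w,[[480,336,303],[599,301,244]]))
E
```

```text
14.675 [599.25893823 300.68827045 464.65681279] [ 0.6176145  -0.29750329 -0.50155428]
[[272.48904144   9.27317975]
 [324.5050065  278.38018439]]
```

View pics/wr4.png

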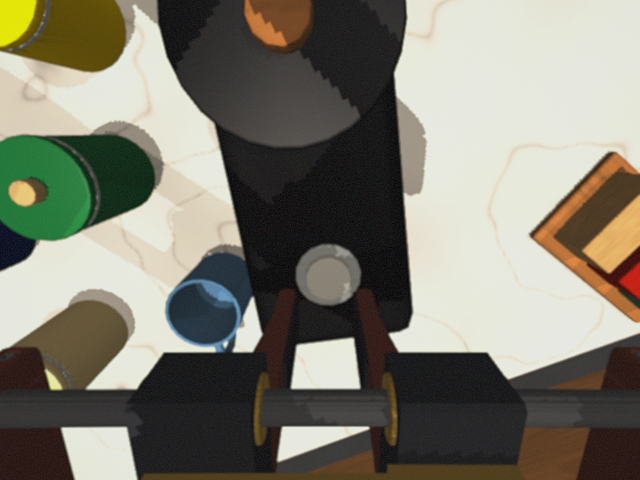

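The wrist view shows the key at (328,275), against a predicted (325,278). It is centred under the fingertips and clear of the hopper, and the 2 s hold is done.

```bash
python3 -c "
from workcell import ctrl
print(ctrl.close_job())"
```

```text
the job is handed in; nothing more can be done
None
```

I pointed at the green tin's knob, the hopper lid's knob and the start key in that order, each for over 2 s from 50–58 mm above, with no sign of contact, and handed the job in with the arm still over the start key; the hand-in returned no verdict.

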